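# Level the glass key shelf and keep the spirit level pressed on it

## Task

Stand the yellow spirit level upright on the felt strip of the glass key shelf, along the strip, and let go; then turn the red wing knob of the levelling foot until the bubble rests midway between its two black lines. Finish by pushing the level down onto the shelf at about 10 N and end the job still pushing, bubble centred, so that the lock nut can be tightened; leave all other things where they are.

Things in the scene. Friction and masses are not known exactly. Their poses are not given: they have to be found in the camera images.
- level_mid (a point): Spirit level, yellow, 160 long x 26 wide x 40 mm high, 0.32 kg. The point is the middle of this body, 20 mm above its underside. x along the 160 mm, y across the 26 mm, z up. A green vial with white bubble lies on its top along x, centred 46 mm to +x of the point, its end caps 47 mm above the underside. It starts upright on the table, left of the shelf.
- level_pad (a point): Spirit level's black rubber thumb pad, on its top: 34 mm (along the level) x 26 mm, standing 5 mm proud. The point lies on the pad's top, 45 mm above the level's underside and over the level's middle; the pad itself is centred 4 mm to -x of it. A good place to push. Axes as for the level.
- bubble_mid (a point): Middle of the white bubble (12 mm long) in the spirit level's vial. It runs along the vial to the higher end, 0.7 mm for each milliradian of slope (at most 17 mm either way), and takes about 1 s to come to rest after a movement. It is between its lines when within 2.5 mm of the vial's middle.
- vial (a point): Middle of the green vial (50 mm long, 14 mm thick) on top of the spirit level, midway between its two black rings. Axes as for the level: x along the vial. It is a fixed point of the level, 46 mm to +x of the level's middle and 43 mm above its underside.
- lane (a point): Middle of the pale felt strip (160 x 40 mm, flush), on the glass surface of the shelf, about 100 mm above the table. x away from the robot (shelf is 170 mm deep), y along the shelf (360 mm) and the strip, z up. The bowl stands 160 mm to +y of the point. The shelf rocks about an axis along x at its +y end; the -y end sags at first and stands on the levelling foot.
- foot_grip (a point): Red wing knob of the levelling foot, beyond the shelf's -y end, 185 mm to -y of the strip's middle. An upright bar 50 long x 14 wide x 36 mm high; its top is 15 mm above the point, a 38 mm round base begins 20 mm below. x along the 50 mm, y across the 14 mm to be gripped, z up, also its turning axis. About 130 mm above the table.
- foot_axis (a point): Same knob, a point on its turning axis at the underside of the round base. Clockwise seen from above lifts this end: 1 rad moves the bubble about 5.8 mm towards the foot end, tilts the shelf 8.3 mrad and lifts the knob 2.8 mm. It needs 0.8 to 2.4 rad at first, takes 0.1 N m to turn, stays where it is left, and has no click or stop near level.
- shelf: The key shelf, a 360 x 170 mm low unit with smoked glass top; its origin is on its rocking axis, below the bowl, 18 mm above the table. Axes as for the strip. At its rear +y corner, 68 mm to +x and 35 mm to +y of the origin, stands a brass post with a hook and two keys, its top 190 mm above the table.
- level: The spirit level; its origin is the centre of its underside, axes as for its middle point.
- bowl: Stainless steel bowl, 90 mm across, 38 mm high, on the shelf near its +y end; origin at its underside. Leave alone.
- bell: Blue plastic bike bell, 54 mm across, 39 mm high, on the table between shelf and robot. Leave alone.
- hairbrush: Wooden hairbrush, 200 mm long, 32 mm high, on the table rear left. Leave alone.
- spray: Green spray can, 48 mm across, 150 mm high, standing on the table to the right of the shelf. Leave alone.
- tin: Flat round shoe polish tin, 74 mm across, 28 mm high, front right on the table. Leave alone.
- case: Brown glasses case, 62 x 155 x 42 mm, on the table behind the shelf. Leave alone.
- tape: Orange tape measure, 62 x 34 x 58 mm, on the table, rear right. Leave alone.

How it is judged:
By the outcome, as a careful person would: the job done as asked, in the order asked, and still so for the second after the job is handed in, while the arm keeps its last pose, push and grip.
It also fails if it takes over 72 s, if anything falls off the work surface, if the arm or the gripper's body presses on something with over 40 N, if the wrist force passes 120 N, or if a joint passes its speed limit or range.

## Robot

A 6-joint arm with a two-finger parallel gripper is mounted at the origin on the work surface. World frame = base frame: x ahead of the robot, y to its left, z up, the work surface at z = 0. Lengths are in m, angles in rad, forces in N, time in s.
With the tool pointing down it reaches from about 0.425 to 0.95 m from the base axis. Payload 14.7 kg.
Tool frame: the origin (TCP) lies at the very end of the fingers, on their centre line; the grasp point (between the pads) lies 19 mm behind it; z points along the fingers, y is the line along which they close (so a half turn about z gives the same grasp; the last joint's range is limited). The gripper opens to 85 mm and grips with 20 to 120 N. Pads are 22 mm wide; open, the fingers measure 114 mm over their backs; the gripper's body (76 mm by 85 mm) begins 54 mm behind the grasp point. The pads swing forward as they close: fully open they stand 13 mm farther back than shut.
Start: joints at [-1.149, 0.48, 1.596, -0, 1.065, -0.047], TCP at [0.294, -0.58, 0.231] pointing down, gripper open.
Joint ranges: [-2.75, 2.75], [-0.82, 2.05], [0.23, 2.67], [-1.56, 4.7], [0.09, 2.69], [-2.92, 2.92]. Speed limits (rad/s): [1.89, 1.89, 2.39, 3.01, 3.01, 3.01].

## Interface

Orientations are given as a unit quaternion [w, x, y, z].
In Python, from plant import manip gives the robot as it stands. The module is installed in compiled form; this text tells all that it offers.
- The arm moves only by the tool step_arm, never from a script. Its arguments are lists of equal length, an entry for each row: "twist": the turn, a rotation vector about the tool's x, y, z scaled (see below), a list of three; "travel": the shift along the tool's x, y, z scaled (see below), a list of three; "claw": the closure, from -1 (fully open) to 1 (shut). In form: {"twist": [[wx, wy, wz], ...], "travel": [[x, y, z], ...], "claw": [claw, ...]}. A call has 1 to 12 rows; each row shifts and turns the commanded pose from where the row before left it, along the tool's axes as they then stand; what a row does not reach is not made up. The controller multiplies each number of a shift by 0.2 m and each number of a turn by pi rad. A row lasts 1/8 s, in which the tool goes at most 62.5 mm and 10.7 degrees, less where a joint would pass 70% of its speed; a pose out of reach is approached as far as the arm can. A call with a number of a shift or a turn outside -1 to 1 is refused whole. A call with a gripper value outside its range is refused whole. The fingers move at their own pace and stop on an object; "newtons" is the grip in N (left out, the last holds). Time passes only in rows, so rows that do not move let the fingers close. It gives the time, the measured TCP pose, the force, the opening and the grip force at its end, in the units of the state.
- manip.read_state(): the state, without advancing time (a new reading comes with each control period).
- manip.capture(name): name is "scene" or "top" or "wrist"; returns the picture (384x512x3 uint8, blue, green, red); there is no depth.
- manip.camera_params(name): a dict with "fov_y" (degrees; the focal length in pixels is half the picture's height over the tangent of half this angle, whatever the lens; pixels are square), "cx", "cy" (the principal point, pixels), "eye" and "attitude" of the camera in the world. Camera axes: x right, y up, looking along -z (the intrinsics and any distortion apply to the point x, -y, -z); pixel columns grow to the right and rows downward; lengths in m; the calibration is good to about 2 mm. A picture is of the moment at which its call begins: read the wrist's pose just before it. camera_params takes no time and is no camera call; for the wrist camera it gives the pose at the moment of the call.
- manip.finish_job(): hands the job in; it is judged then, once.
The state is a dict: "time": time; "joints": joint angles; "qd": joint speeds; "effort": joint torques, N m; "tcp_pos": TCP position; "eef_rot": TCP orientation; "contact_force": force on the tool from outside, world axes, zero at the start; "torque": the same for the moment, N m; "gripper_width": finger opening in m; "gripper_force": force on a finger pad.
Only numpy, scipy, OpenCV 4.12 (cv2) and the standard library are available. Lean on these libraries where they do the work, as an engineer would, in place of code of your own. Each camera call takes 0.05 s, during which the arm holds its last target. There are 200 camera calls.

## Working session

There is one attempt and no reset: what is moved stays moved. The work goes in short steps, Python scripts to look and compute and a tool call to move; the robot and the scene stay as the last step left them, time stands still between calls to the robot, and variables do not carry over. Pictures are saved under pics/ and viewed, at most 10 in all, crops included, and the job is handed in when it is done.

Besides the shell and the picture viewer there is one more tool, called after "Emit:" as name(argument=value, ...), one argument or row to a line, values as JSON. step_arm: Moves the arm, as the interface text tells. Shifts and turns lie within -1 to 1; 1 stands for 0.2 m of shift or pi rad of turn. Its arguments: {"type":"object","properties":{"twist":{"type":"array"},"travel":{"type":"array"},"claw":{"type":"array"},"newtons":{"type":"number"}},"required":["twist","travel","claw"]}

```bash
mkdir -p pics
cat > h.py <<'E'
import numpy as np, cv2
from scipy.spatial.transform import Rotation as R
from plant import manip
def rot(q): return R.from_quat([q[1],q[2],q[3],q[0]])
def snap(n,f):
    p=manip.camera_params(n); im=manip.capture(n); cv2.imwrite('pics/'+f,im); return im,p
E
python3 - <<'E'
from h import *
for n in('top','scene'):
    im,p=snap(n,n+'0.png'); print(n,p)
a=np.vstack([cv2.imread('pics/top0.png'),]); 
print(manip.read_state())
for n in('top','scene'): cv2.imwrite(f'pics/{n}0b.png',cv2.resize(cv2.imread(f'pics/{n}0.png'),(800,600),interpolation=cv2.INTER_CUBIC))
E
```

```text
top {'fov_y': 54.39186387331201, 'cx': 257.6877970689173, 'cy': 192.20922618250728, 'eye': array([ 0.51353725, -0.0259655 ,  1.03345037]), 'attitude': array([ 0.71034697,  0.02455622, -0.01081119, -0.7033401 ])}
scene {'fov_y': 54.569201150201174, 'cx': 257.78970446843636, 'cy': 185.31809011035125, 'eye': array([ 1.12951219, -0.39072456,  0.76776413]), 'attitude': array([0.81651798, 0.34360203, 0.17582812, 0.42932565])}
{'time': 0.1, 'joints': array([-1.14860446e+00,  4.80768911e-01,  1.59679987e+00, -2.78897633e-05,
        1.06510912e+00, -4.66098823e-02]), 'qd': array([ 0.0002619 , -0.00160295, -0.00125443,  0.00031175, -0.00128362,
        0.0010023 ]), 'effort': array([ 2.43517234e-04, -9.52259731e+01, -4.31041789e+01, -1.18434682e-04,
        5.27559125e-03,  2.63624386e-06]), 'tcp_pos': array([ 0.29353595, -0.57953441,  0.23074081]), 'eef_rot': array([-5.30807733e-04,  9.72651956e-01,  2.32266826e-01, -1.13283593e-04]), 'contact_force': array([-0.20596073, -0.39613291, -0.19965551]), 'torque': array([-0.03970661, -0.04050008, -0.01192086]), 'gripper_force': 0.0, 'gripper_width': 0.0856277673159076}
```

View pics/top0b.png

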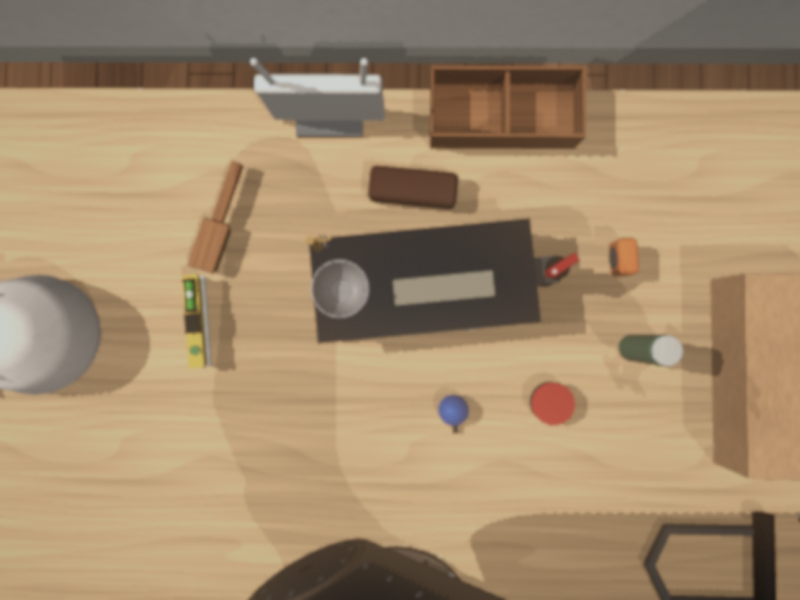

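View pics/scene0b.png

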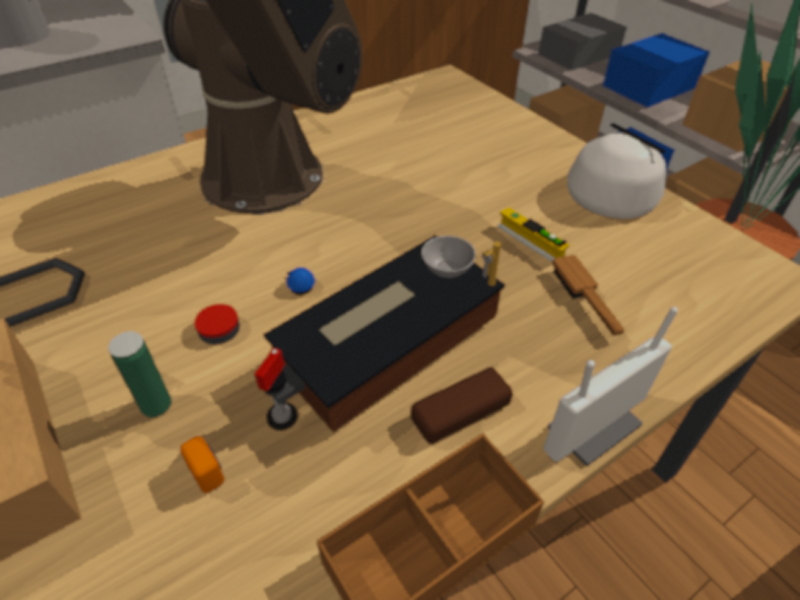

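The top view (800 px wide) shows the level around (194,321) with its vial at the +x end (190,294), the felt strip with corners (393,280), (494,271), (496,296) and (394,305), and the knob bar near (562,266). The bowl is at (340,289) and the brass post at (317,242).

```bash
cat >> h.py <<'E'
def ray(p,u,v):
    f=192/np.tan(np.radians(p['fov_y']/2))
    d=rot(p['attitude']).apply([(u-p['cx'])/f,-(v-p['cy'])/f,-1]); return p['eye'],d
def plane(p,u,v,z):
    e,d=ray(p,u,v); return e+d*(z-e[2])/d[2]
def proj(p,X):
    f=192/np.tan(np.radians(p['fov_y']/2))
    c=rot(p['attitude']).inv().apply(np.array(X)-p['eye']); return p['cx']-f*c[0]/c[2],p['cy']+f*c[1]/c[2]
E
python3 - <<'E'
from h import *
p=manip.camera_params('top')
k=1.5625
for n,u,v,z in [('vial',190,294,.043),('endA',189,276,.04),('endB',195,366,.04),('pad',193.5,323,.045),
 ('l1',393,280,.1),('l2',494,271,.1),('l3',496,296,.1),('l4',394,305,.1),('knob',563,266,.14),('kA',549,274,.145),('kB',578,258,.145),('bowl',340,289,.135)]:
    print(n,plane(p,u/k,v/k,z).round(4))
im=cv2.imread('pics/top0.png')
a=cv2.resize(im[160:250,105:165],None,fx=6,fy=6,interpolation=cv2.INTER_CUBIC)
b=cv2.resize(im[135:225,245:385],None,fx=3,fy=3,interpolation=cv2.INTER_CUBIC)
c=np.zeros((600,800,3),np.uint8); c[:540,:360]=a; c[:270,370:790]=b; cv2.imwrite('pics/crop1.png',c)
w,pw=snap('wrist','w0.png'); print(pw)
E
```

```text
vial [0.5704 0.3577 0.043 ]
endA [0.6016 0.3615 0.04  ]
endB [0.4477 0.3467 0.04  ]
pad [0.5209 0.3495 0.045 ]
l1 [0.5927 0.0082 0.1   ]
l2 [ 0.6086 -0.1533  0.1   ]
l3 [ 0.5685 -0.1566  0.1   ]
l4 [0.5526 0.0062 0.1   ]
knob [ 0.613 -0.253  0.14 ]
kA [ 0.6001 -0.2306  0.145 ]
kB [ 0.6249 -0.2745  0.145 ]
bowl [0.5751 0.0888 0.135 ]
{'fov_y': 69.48291789987167, 'cx': 257.54250024046604, 'cy': 188.7529156624855, 'eye': array([ 0.35609552, -0.54820553,  0.37465205]), 'attitude': array([ 0.84389797, -0.11841566,  0.07390316, -0.51802729])}
```

View pics/crop1.png

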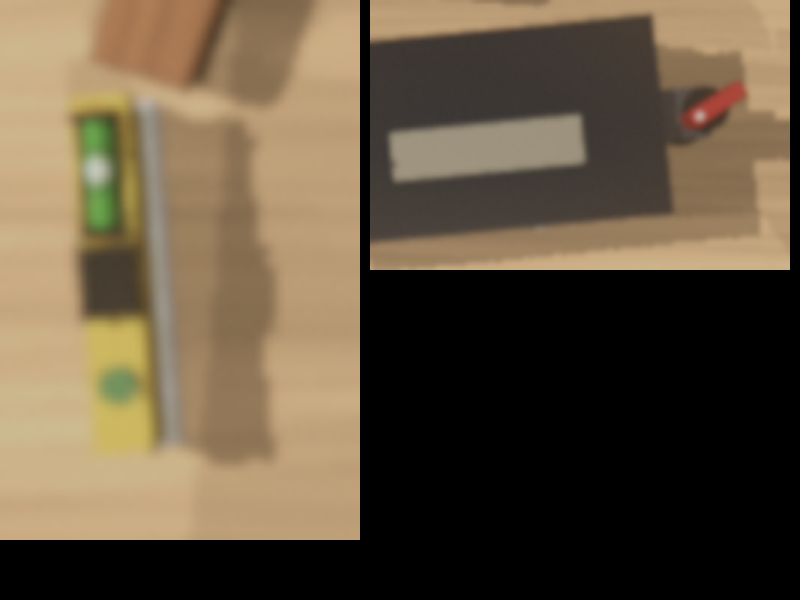

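The crop shows the level's vial (97,172) at its +x end, the pad at (112,283), and body ends at (105,95) and (122,452). The white dot on the red bar is at (699,116).

```bash
cat >> h.py <<'E'
def legs(wps, step=.05):
    "waypoints (x,y,z) world or ('turn',psi_deg) -> rows, tool held straight down"
    s=manip.read_state(); p=np.array(s['tcp_pos']); Rt=rot(s['eef_rot'])
    for w in wps:
        if w[0]=='turn':
            x=Rt.as_matrix()[:,0]; psi=np.degrees(np.arctan2(x[1],x[0])); d=w[1]-psi
            d=d if len(w)>2 else (d+180)%360-180
            T=R.from_euler('z',w[1],degrees=True)*R.from_matrix(np.diag([1.,-1,-1]))
            rv=(Rt.inv()*T).as_rotvec(); 
            if abs(d)>180: rv=-rv/np.linalg.norm(rv)*(2*np.pi-np.linalg.norm(rv))
            n=int(np.ceil(np.linalg.norm(rv)/np.radians(10))); print('turn',n,'x',(rv/n/np.pi).round(4)); Rt=T
        else:
            d=np.array(w)-p; n=max(1,int(np.ceil(np.linalg.norm(d)/step))); print('move',n,'x',(Rt.inv().apply(d)/n/.2).round(4)); p=np.array(w)
def st():
    s=manip.read_state(); x=rot(s['eef_rot']).as_matrix(); print('t',round(s['time'],2),'tcp',s['tcp_pos'].round(4),'psi',np.degrees(np.arctan2(x[1,0],x[0,0])).round(2),'z',x[:,2].round(4),'F',s['contact_force'].round(2),'w',round(s['gripper_width'],4),'gf',round(s['gripper_force'],1),'q6',s['joints'][5].round(3)); return s
E
python3 - <<'E'
from h import *
p=manip.camera_params('top')
for u,v,z in [(123.6,207.1,.045),(123.9,205.6,.04),(122.3,175.9,.04),(125.3,235.3,.04)]: print(plane(p,u,v,z).round(4))
legs([(.294,-.58,.33),(.58,-.3,.33),(.6,.1,.30),(.50,.353,.20),('turn',185.5)])
E
```

```text
[0.5199 0.3501 0.045 ]
[0.5239 0.3513 0.04  ]
[0.6036 0.3579 0.04  ]
[0.4449 0.3453 0.04  ]
move 2 x [ 0.0005  0.0012 -0.248 ]
move 9 x [ 2.12e-01 -6.70e-02  1.00e-04]
move 9 x [ 0.1103 -0.1932  0.0169]
move 6 x [ 0.0209 -0.2257  0.0835]
turn 16 x [-0.     -0.     -0.0551]
```

Emit:
step_arm(
  twist=[
    [0,0,0],
    [0,0,0],
    [0,0,0],
    [0,0,0],
    [0,0,0],
    [0,0,0],
    [0,0,0],
    [0,0,0],
    [0,0,0],
    [0,0,0],
    [0,0,0],
  ],
  travel=[
    [0,0,-0.248],
    [0,0,-0.248],
    [0.212,-0.067,0],
    [0.212,-0.067,0],
    [0.212,-0.067,0],
    [0.212,-0.067,0],
    [0.212,-0.067,0],
    [0.212,-0.067,0],
    [0.212,-0.067,0],
    [0.212,-0.067,0],
    [0.212,-0.067,0],
  ],
  claw=[-1,-1,-1,-1,-1,-1,-1,-1,-1,-1,-1],
)

```text
time: 1.52
tcp_pos: [0.5805, -0.2987, 0.3303]
eef_rot: [-0.0, 0.973, 0.232, -0.0]
contact_force: [-0.1, -1.0, -0.7]
gripper_width: 0.0859
gripper_force: 0.0
```

Emit:
step_arm(
  twist=[
    [0,0,0],
    [0,0,0],
    [0,0,0],
    [0,0,0],
    [0,0,0],
    [0,0,0],
    [0,0,0],
    [0,0,0],
    [0,0,0],
  ],
  travel=[
    [0.11,-0.193,0.017],
    [0.11,-0.193,0.017],
    [0.11,-0.193,0.017],
    [0.11,-0.193,0.017],
    [0.11,-0.193,0.017],
    [0.11,-0.193,0.017],
    [0.11,-0.193,0.017],
    [0.11,-0.193,0.017],
    [0.11,-0.193,0.017],
  ],
  claw=[-1,-1,-1,-1,-1,-1,-1,-1,-1],
)

```text
time: 2.65
tcp_pos: [0.5991, 0.101, 0.2996]
eef_rot: [-0.0, 0.973, 0.232, -0.0]
contact_force: [0.7, 0.3, -0.4]
gripper_width: 0.0853
gripper_force: 0.0
```

Emit:
step_arm(
  twist=[
    [0,0,0],
    [0,0,0],
    [0,0,0],
    [0,0,0],
    [0,0,0],
    [0,0,0],
  ],
  travel=[
    [0.021,-0.226,0.083],
    [0.021,-0.226,0.083],
    [0.021,-0.226,0.083],
    [0.021,-0.226,0.083],
    [0.021,-0.226,0.083],
    [0.021,-0.226,0.083],
  ],
  claw=[-1,-1,-1,-1,-1,-1],
)

```text
time: 3.4
tcp_pos: [0.4985, 0.3541, 0.1996]
eef_rot: [0.0, 0.973, 0.232, -0.0]
contact_force: [1.5, 0.5, 0.2]
gripper_width: 0.0855
gripper_force: 0.0
```

Emit:
step_arm(
  twist=[
    [0,0,-0.055],
    [0,0,-0.055],
    [0,0,-0.055],
    [0,0,-0.055],
    [0,0,-0.055],
    [0,0,-0.055],
    [0,0,-0.055],
    [0,0,-0.055],
  ],
  travel=[
    [0,0,0],
    [0,0,0],
    [0,0,0],
    [0,0,0],
    [0,0,0],
    [0,0,0],
    [0,0,0],
    [0,0,0],
  ],
  claw=[-1,-1,-1,-1,-1,-1,-1,-1],
)

```text
time: 4.4
tcp_pos: [0.4991, 0.3528, 0.2001]
eef_rot: [-0.0, 0.599, 0.801, -0.0]
contact_force: [-0.4, -0.4, -0.2]
gripper_width: 0.0855
gripper_force: 0.0
```

Emit:
step_arm(
  twist=[
    [0,0,-0.055],
    [0,0,-0.055],
    [0,0,-0.055],
    [0,0,-0.055],
    [0,0,-0.055],
    [0,0,-0.055],
    [0,0,-0.055],
    [0,0,-0.055],
    [0,0,0],
    [0,0,0],
  ],
  travel=[
    [0,0,0],
    [0,0,0],
    [0,0,0],
    [0,0,0],
    [0,0,0],
    [0,0,0],
    [0,0,0],
    [0,0,0],
    [0,0,0],
    [0,0,0],
  ],
  claw=[-1,-1,-1,-1,-1,-1,-1,-1,-1,-1],
)

```text
time: 5.65
tcp_pos: [0.4992, 0.3528, 0.2002]
eef_rot: [-0.0, -0.044, 0.999, -0.0]
contact_force: [0.1, -0.1, 0.1]
gripper_width: 0.0854
gripper_force: 0.0
```

Run:
```python
from h import *
st()
im,p=snap('wrist','w1.png'); np.save('p1.npy',p)
cv2.imwrite('pics/w1b.png',cv2.resize(im,(800,600),interpolation=cv2.INTER_CUBIC)); print(p['eye'])
legs([(.524,.3515,.2),('turn',185),(.524,.3515,.015)])
```

```text
t 5.65 tcp [0.4992 0.3528 0.2002] psi -174.98 z [-2.e-04 -2.e-04 -1.e+00] F [ 0.08 -0.12  0.09] w 0.0854 gf 0.0 q6 -1.093
[0.42963461 0.34656201 0.34412099]
move 1 x [-0.1229 -0.0174  0.001 ]
turn 1 x [-0.     -0.0001  0.0003]
move 4 x [0.     0.     0.2312]
```

View pics/w1b.png

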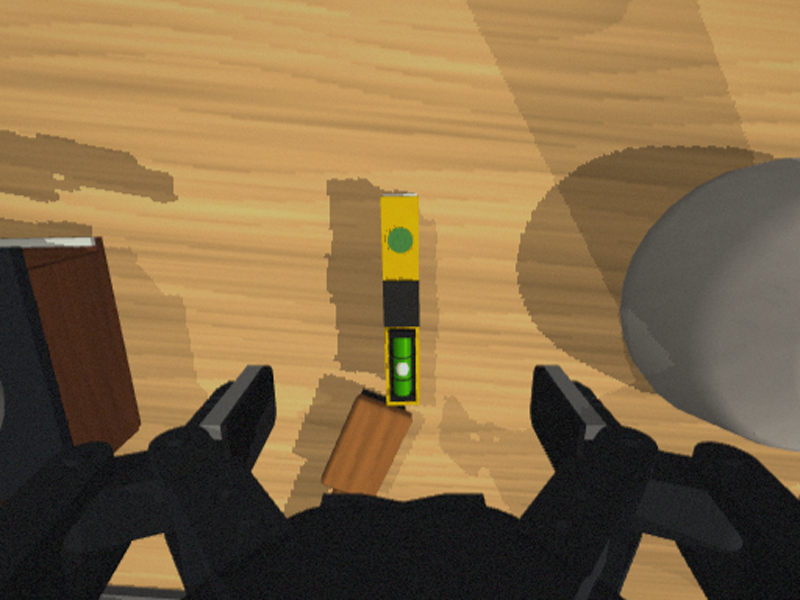

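The wrist view shows the level's ends at (400,196) and (403,404), the pad at (401,303), and the vial at (402,366) with its bubble about central (403,370). Nothing is near the fingers' way.

Run:
```python
from h import *
p=np.load('p1.npy',allow_pickle=True).item(); k=1.5625
for n,u,v,z in [('B',399.5,196,.04),('A',403,404,.04),('pad',401.5,303,.045),('vial',402.5,366,.047),('pad13',401,281,.045),('p+',402,327,.045)]: print(n,plane(p,u/k,v/k,z).round(4))
```

```text
B [0.4459 0.3461 0.04  ]
A [0.605  0.3627 0.04  ]
pad [0.5207 0.3541 0.045 ]
vial [0.5692 0.3591 0.047 ]
pad13 [0.5045 0.3523 0.045 ]
p+ [0.5391 0.3561 0.045 ]
```

Emit:
step_arm(
  twist=[
    [0,0,0],
    [0,0,-0.0055],
    [0,0,0],
    [0,0,0],
    [0,0,0],
    [0,0,0],
    [0,0,0],
    [0,0,0],
  ],
  travel=[
    [-0.132,-0.0035,0],
    [0,0,0],
    [0,0,0.2],
    [0,0,0.2],
    [0,0,0.2],
    [0,0,0.18],
    [0,0,0.15],
    [0,0,0],
  ],
  claw=[-1,-1,-1,-1,-1,-1,-1,-1],
  newtons=40,
)

```text
time: 6.7
tcp_pos: [0.5237, 0.3536, 0.0124]
eef_rot: [-0.002, -0.054, 0.999, -0.001]
contact_force: [0.0, -0.9, -0.1]
gripper_width: 0.0852
gripper_force: 0.0
```

Emit:
step_arm(
  twist=[
    [0,0,0],
    [0,0,0],
    [0,0,0],
    [0,0,0],
    [0,0,0],
    [0,0,0],
    [0,0,0],
    [0,0,0],
  ],
  travel=[
    [0,0,0],
    [0,0,0],
    [0,0,0],
    [0,0,0],
    [0,0,0],
    [0,0,0],
    [0,0,0],
    [0,0,0],
  ],
  claw=[1,1,1,1,1,1,1,1],
  newtons=40,
)

```text
time: 7.7
tcp_pos: [0.5261, 0.3548, 0.0153]
eef_rot: [0.001, -0.054, 0.999, 0.0]
contact_force: [-1.2, -1.0, 9.8]
gripper_width: 0.0259
gripper_force: 39.8
```

Run:
```python
from h import *
st()
p=manip.camera_params('top')
# lane from crop: corners of crop b (3x, origin 245,135)
C=[plane(p,245+(u-370)/3,135+v/3,.1) for u,v in [(389,131),(582,114),(586,163),(394,182)]]
for c in C: print(c.round(4))
m=np.mean(C,0); d=(C[0]+C[3]-C[1]-C[2]); print('lane',m.round(4),'yaw y',np.degrees(np.arctan2(d[1],d[0])))
legs([(.5255,.3544,.30),(.582,-.073,.30),('turn',95.6)])
```

```text
t 7.7 tcp [0.5261 0.3548 0.0153] psi -173.76 z [ 1.e-03  7.e-04 -1.e+00] F [-1.25 -1.02  9.76] w 0.0259 gf 39.8 q6 -1.134
[0.594  0.0087 0.1   ]
[ 0.6096 -0.1521  0.1   ]
[ 0.5688 -0.1555  0.1   ]
[0.5514 0.0041 0.1   ]
lane [ 0.581  -0.0737  0.1   ] yaw y 95.87545349026394
move 6 x [ 2.000e-04 -2.000e-04 -2.372e-01]
move 9 x [-5.400e-03 -2.394e-01 -1.000e-04]
turn 10 x [0.     0.     0.0504]
```

Emit:
step_arm(
  twist=[
    [0,0,0],
    [0,0,0],
    [0,0,0],
    [0,0,0],
    [0,0,0],
    [0,0,0],
    [0,0,0],
  ],
  travel=[
    [0,0,-0.1],
    [0,0,-0.24],
    [0,0,-0.24],
    [0,0,-0.24],
    [0,0,-0.24],
    [0,0,-0.24],
    [0,0,-0.12],
  ],
  claw=[1,1,1,1,1,1,1],
)

```text
time: 8.57
tcp_pos: [0.5259, 0.3548, 0.3027]
eef_rot: [0.002, -0.055, 0.999, 0.001]
contact_force: [0.6, 0.5, -2.8]
gripper_width: 0.0253
gripper_force: 40.5
```

Emit:
step_arm(
  twist=[
    [0,0,0],
    [0,0,0],
    [0,0,0],
    [0,0,0],
    [0,0,0],
    [0,0,0],
    [0,0,0],
    [0,0,0],
    [0,0,0],
    [0,0,0],
    [0,0,0],
    [0,0,0],
  ],
  travel=[
    [-0.005,-0.2,0],
    [-0.005,-0.2,0],
    [-0.005,-0.2,0],
    [-0.005,-0.2,0],
    [-0.005,-0.2,0],
    [-0.005,-0.2,0],
    [-0.005,-0.2,0],
    [-0.005,-0.2,0],
    [-0.005,-0.2,0],
    [-0.005,-0.2,0],
    [-0.003,-0.154,0],
    [0,0,0],
  ],
  claw=[1,1,1,1,1,1,1,1,1,1,1,1],
)

```text
time: 10.07
tcp_pos: [0.5828, -0.0744, 0.2993]
eef_rot: [0.0, -0.053, 0.999, -0.0]
contact_force: [0.2, 0.5, -2.3]
gripper_width: 0.0251
gripper_force: 40.5
```

Run:
```python
from h import *
st(); st()
im,p=snap('wrist','w2.png'); np.save('p2.npy',p)
cv2.imwrite('pics/w2b.png',cv2.resize(im,(800,600),interpolation=cv2.INTER_CUBIC)); print(p['eye'])
C=[(.5940,.0087),(.6096,-.1521),(.5688,-.1555),(.5514,.0041)]
print([np.round(np.array(proj(p,(*c,.1)))*1.5625) for c in C])
```

```text
t 10.07 tcp [ 0.5828 -0.0744  0.2993] psi -173.89 z [ 7.e-04 -5.e-04 -1.e+00] F [ 0.2   0.55 -2.3 ] w 0.0251 gf 40.5 q6 -1.856
t 10.07 tcp [ 0.5828 -0.0744  0.2993] psi -173.89 z [ 7.e-04 -5.e-04 -1.e+00] F [ 0.2   0.55 -2.3 ] w 0.0251 gf 40.5 q6 -1.856
[ 0.51325857 -0.08193408  0.44320188]
[array([502., 285.]), array([305., 283.]), array([303., 233.]), array([505., 233.])]
```

View pics/w2b.png

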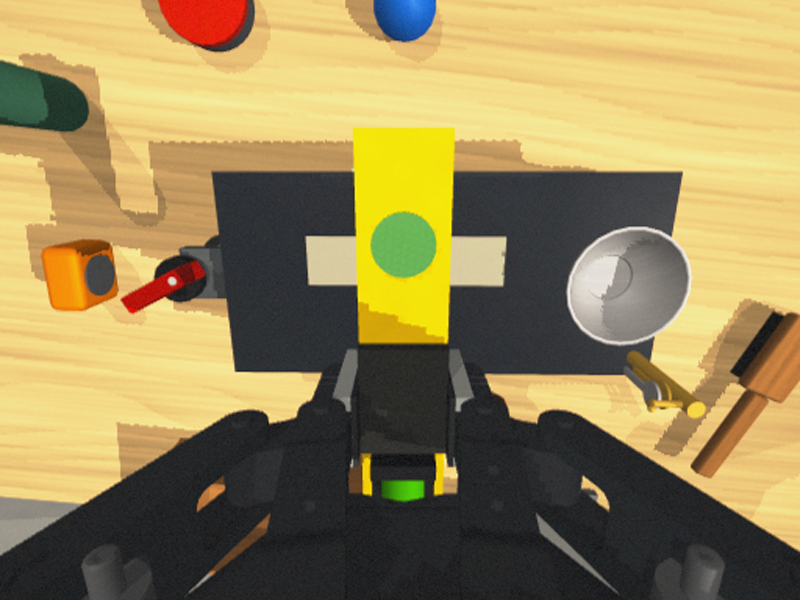

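The wrist view shows the strip's corners at (306,236), (308,285), (504,286) and (507,238), the knob's white dot at (172,281), and bar ends at (127,302) and (204,268). The level sits squarely in the grip.

Run:
```python
from h import *
p=np.load('p2.npy',allow_pickle=True).item(); k=1.5625
C=[plane(p,u/k,v/k,.098) for u,v in [(507,238),(306,236),(308,286),(504,286.5)]]
for c in C: print(c.round(4))
m=np.mean(C,0); d=C[0]+C[3]-C[1]-C[2]; y=np.degrees(np.arctan2(d[1],d[0])); print('lane',m.round(4),y)
for u,v in [(172,281),(127,302),(204,268)]: print('knob',plane(p,u/k,v/k,.145).round(4))
legs([('turn',y),(m[0],m[1],.135)])
```

```text
[0.5554 0.0068 0.098 ]
[ 0.5711 -0.1532  0.098 ]
[ 0.6122 -0.1496  0.098 ]
[0.5953 0.0113 0.098 ]
lane [ 0.5835 -0.0712  0.098 ] 95.78676134591296
knob [ 0.6054 -0.2366  0.145 ]
knob [ 0.6246 -0.2695  0.145 ]
knob [ 0.5935 -0.2139  0.145 ]
turn 10 x [0.     0.     0.0502]
move 4 x [0.0024 0.0013 0.2052]
```

Emit:
step_arm(
  twist=[
    [0,0,0.05],
    [0,0,0.05],
    [0,0,0.05],
    [0,0,0.05],
    [0,0,0.05],
    [0,0,0.05],
    [0,0,0.05],
    [0,0,0.05],
    [0,0,0.05],
    [0,0,0.052],
    [0,0,0],
  ],
  travel=[
    [0,0,0],
    [0,0,0],
    [0,0,0],
    [0,0,0],
    [0,0,0],
    [0,0,0],
    [0,0,0],
    [0,0,0],
    [0,0,0],
    [0,0,0],
    [0,0,0],
  ],
  claw=[1,1,1,1,1,1,1,1,1,1,1],
)

```text
time: 11.5
tcp_pos: [0.5828, -0.0715, 0.2989]
eef_rot: [0.0, 0.669, 0.743, 0.0]
contact_force: [-0.6, -0.2, -2.9]
gripper_width: 0.0252
gripper_force: 40.5
```

Emit:
step_arm(
  twist=[
    [0,0,0],
    [0,0,0],
    [0,0,0],
    [0,0,0],
    [0,0,0],
    [0,0,0],
  ],
  travel=[
    [0.002,0.001,0.2],
    [0.003,0.001,0.2],
    [0.002,0.001,0.2],
    [0.003,0.002,0.2],
    [0,0,0.05],
    [0,0,0],
  ],
  claw=[1,1,1,1,1,1],
)

```text
time: 12.25
tcp_pos: [0.584, -0.0702, 0.1287]
eef_rot: [-0.0, 0.669, 0.743, -0.0]
contact_force: [0.5, 0.1, -2.8]
gripper_width: 0.0255
gripper_force: 40.4
```

Run:
```python
from h import *
st()
```

```text
t 12.25 tcp [ 0.584  -0.0702  0.1287] psi 96.01 z [-3.e-04  1.e-04 -1.e+00] F [ 0.54  0.06 -2.83] w 0.0255 gf 40.4 q6 -0.276
```

Emit:
step_arm(
  twist=[
    [0,0,0],
    [0,0,0],
    [0,0,0],
  ],
  travel=[
    [0,0,0.025],
    [0,0,0.015],
    [0,0,0],
  ],
  claw=[1,1,1],
)

```text
time: 12.62
tcp_pos: [0.584, -0.0705, 0.1207]
eef_rot: [0.0, 0.67, 0.743, 0.0]
contact_force: [-0.7, 0.1, -3.9]
gripper_width: 0.0253
gripper_force: 40.5
```

Emit:
step_arm(
  twist=[
    [0,0,0],
    [0,0,0],
  ],
  travel=[
    [0,0,0.01],
    [0,0,0],
  ],
  claw=[1,1],
)

```text
time: 12.88
tcp_pos: [0.5838, -0.0704, 0.1183]
eef_rot: [-0.0, 0.67, 0.742, -0.0]
contact_force: [0.1, 0.1, -2.4]
gripper_width: 0.0253
gripper_force: 40.5
```

Emit:
step_arm(
  twist=[
    [0,0,0],
    [0,0,0],
  ],
  travel=[
    [0,0,0.01],
    [0,0,0],
  ],
  claw=[1,1],
)

```text
time: 13.12
tcp_pos: [0.5838, -0.0704, 0.1161]
eef_rot: [-0.0, 0.67, 0.742, -0.0]
contact_force: [0.0, -0.3, -3.4]
gripper_width: 0.0252
gripper_force: 40.5
```

Emit:
step_arm(
  twist=[
    [0,0,0],
    [0,0,0],
  ],
  travel=[
    [0,0,0.0075],
    [0,0,0],
  ],
  claw=[1,1],
)

```text
time: 13.38
tcp_pos: [0.5838, -0.0704, 0.1147]
eef_rot: [-0.0, 0.67, 0.742, -0.0]
contact_force: [0.3, -0.4, -3.3]
gripper_width: 0.0251
gripper_force: 40.5
```

Emit:
step_arm(
  twist=[
    [0,0,0],
    [0,0,0],
  ],
  travel=[
    [0,0,0.0075],
    [0,0,0],
  ],
  claw=[1,1],
)

```text
time: 13.62
tcp_pos: [0.584, -0.0705, 0.1134]
eef_rot: [0.0, 0.67, 0.742, 0.0]
contact_force: [0.3, -2.5, 1.5]
gripper_width: 0.0255
gripper_force: 41.1
```

Emit:
step_arm(
  twist=[
    [0,0,0],
    [0,0,0],
    [0,0,0],
    [0,0,0],
    [0,0,0],
    [0,0,0],
    [0,0,0],
    [0,0,0],
  ],
  travel=[
    [0,0,0.003],
    [0,0,0],
    [0,0,0],
    [0,0,0],
    [0,0,0],
    [0,0,0],
    [0,0,0],
    [0,0,0],
  ],
  claw=[1,0.2,0,-0.3,-0.6,-0.6,-0.6,-0.6],
)

```text
time: 14.62
tcp_pos: [0.5838, -0.0704, 0.1127]
eef_rot: [-0.0, 0.67, 0.742, -0.0]
contact_force: [0.3, 0.7, 0.1]
gripper_width: 0.0682
gripper_force: 0.0
```

Emit:
step_arm(
  twist=[
    [0,0,0],
    [0,0,0],
    [0,0,0],
    [0,0,0],
    [0,0,0],
    [0,0,0],
  ],
  travel=[
    [0,0,-0.1],
    [0,0,-0.2],
    [0,0,-0.2],
    [0,0,-0.2],
    [0,0,-0.2],
    [0,0,0],
  ],
  claw=[-0.6,-0.6,-0.6,-0.6,-0.6,-0.6],
)

```text
time: 15.38
tcp_pos: [0.5854, -0.0707, 0.2959]
eef_rot: [0.002, 0.67, 0.743, 0.001]
contact_force: [-0.1, -0.4, -1.6]
gripper_width: 0.0683
gripper_force: 0.0
```

Run:
```python
from h import *
st()
legs([(.585,-.24,.29)])
```

```text
t 15.38 tcp [ 0.5854 -0.0707  0.2959] psi 95.89 z [ 5.4e-03 -9.0e-04 -1.0e+00] F [-0.08 -0.37 -1.58] w 0.0683 gf 0.0 q6 -0.274
move 4 x [-0.2105 -0.0222  0.0076]
```

Emit:
step_arm(
  twist=[
    [0,0,0],
    [0,0,0],
    [0,0,0],
    [0,0,0],
    [0,0,-0.044],
    [0,0,-0.044],
    [0,0,-0.044],
    [0,0,0],
    [0,0,0],
  ],
  travel=[
    [-0.223,0.005,0.05],
    [-0.223,0.005,0.05],
    [-0.223,0.005,0.05],
    [-0.223,0.005,0.05],
    [0,0,0],
    [0,0,0],
    [0,0,0],
    [0,0,0],
    [0,0,0],
  ],
  claw=[-0.6,-0.6,-0.6,-0.6,-0.6,-0.6,-0.6,-0.6,-0.6],
)

```text
time: 16.5
tcp_pos: [0.6059, -0.2473, 0.2521]
eef_rot: [-0.0, 0.504, 0.864, -0.0]
contact_force: [-0.5, 0.5, -0.4]
gripper_width: 0.0686
gripper_force: 0.0
```

Run:
```python
from h import *
st()
im,p=snap('wrist','w3.png'); np.save('p3.npy',p)
cv2.imwrite('pics/w3b.png',cv2.resize(im,(800,600),interpolation=cv2.INTER_CUBIC))
```

```text
t 16.5 tcp [ 0.6059 -0.2473  0.2521] psi 119.47 z [-7.e-04  3.e-04 -1.e+00] F [-0.53  0.53 -0.4 ] w 0.0686 gf 0.0 q6 -0.948
```

View pics/w3b.png

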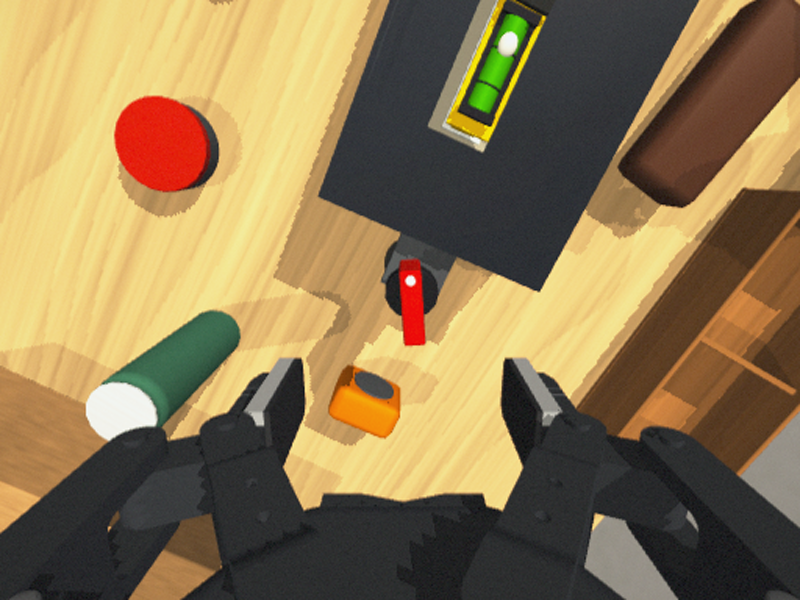

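The view shows the level standing on the strip, with the bubble at (508,43) in a vial whose rings are near (490,85) and (516,38) and whose middle must lie between. The knob bar runs from (410,260) to (414,345), white dot at (410,281), and the dark base is centred near (411,285).

Run:
```python
from h import *
p=np.load('p3.npy',allow_pickle=True).item(); k=1.5625
print('eye',p['eye'],'view',rot(p['attitude']).apply([0,0,-1]).round(3))
for n,u,v,z in [('barA',410,261,.143),('barB',414.5,345,.143),('dot',410,281,.143),('base',411,285,.11),('baseL',385,285,.11),('baseR',437,285,.11)]: print(n,plane(p,u/k,v/k,z).round(4))
im=cv2.imread('pics/w3.png')
a=cv2.resize(im[0:110,270:360],None,fx=5,fy=5,interpolation=cv2.INTER_CUBIC)
b=cv2.resize(im[140:235,235:300],None,fx=5,fy=5,interpolation=cv2.INTER_CUBIC)
c=np.zeros((550,790,3),np.uint8); c[:550,:450]=a; c[:475,460:785]=b; cv2.imwrite('pics/crop3.png',c)
```

```text
eye [ 0.57168272 -0.18661913  0.39608813] view [ 0.134 -0.239 -0.962]
barA [ 0.6005 -0.2291  0.143 ]
barB [ 0.6297 -0.2743  0.143 ]
dot [ 0.6066 -0.2397  0.143 ]
base [ 0.6132 -0.2487  0.11  ]
baseL [ 0.5977 -0.2575  0.11  ]
baseR [ 0.6286 -0.24    0.11  ]
```

View pics/crop3.png

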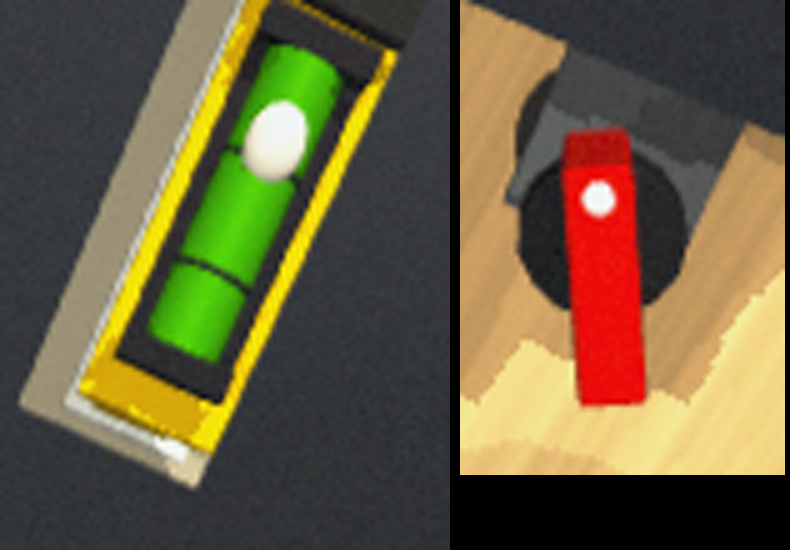

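The crop shows the bar's top face running from (597,165) to (612,403) with the base centred at (603,228). The vial's rings are at (260,163) and (214,273), and the bubble at (276,140) is about 14 mm from mid towards +y.

Run:
```python
from h import *
p=np.load('p3.npy',allow_pickle=True).item()
for z in (.135,.14,.145):
    a=plane(p,262.4,173,z);b=plane(p,265.5,220.8,z); print(z,a.round(4),b.round(4),'mid',((a+b)/2).round(4),np.linalg.norm(a-b).round(4),np.degrees(np.arctan2(*(a-b)[1::-1])).round(1))
for z in (.1,.105,.11): print(z,plane(p,263.6,185.6,z).round(4))
legs([('turn',121.5),(.614,-.252,.252)])
```

```text
0.135 [ 0.6043 -0.2355  0.135 ] [ 0.6317 -0.277   0.135 ] mid [ 0.618  -0.2562  0.135 ] 0.0497 123.4
0.14 [ 0.6037 -0.2345  0.14  ] [ 0.6306 -0.2752  0.14  ] mid [ 0.6171 -0.2549  0.14  ] 0.0488 123.4
0.145 [ 0.6031 -0.2336  0.145 ] [ 0.6294 -0.2735  0.145 ] mid [ 0.6163 -0.2536  0.145 ] 0.0478 123.4
0.1 [ 0.617  -0.2538  0.1   ]
0.105 [ 0.6162 -0.2526  0.105 ]
0.11 [ 0.6154 -0.2515  0.11  ]
turn 1 x [-0.0001 -0.0002 -0.0111]
move 1 x [-0.0409  0.022   0.0014]
```

Emit:
step_arm(
  twist=[
    [0,0,-0.022],
    [0,0,0],
    [0,0,0],
    [0,0,0],
    [0,0,0],
    [0,0,0],
    [0,0,0],
  ],
  travel=[
    [0,0,0],
    [-0.057,0.026,0],
    [0,0,0.2],
    [0,0,0.2],
    [0,0,0.2],
    [0,0,0.095],
    [0,0,0],
  ],
  claw=[-0.2,-0.2,-0.2,-0.2,-0.2,-0.2,-0.2],
)

```text
time: 17.42
tcp_pos: [0.6166, -0.2541, 0.1128]
eef_rot: [-0.001, 0.473, 0.881, -0.0]
contact_force: [0.8, -0.1, 0.5]
gripper_width: 0.051
gripper_force: 0.0
```

Emit:
step_arm(
  twist=[
    [0,0,0],
    [0,0,0],
    [0,0,0],
    [0,0,0],
    [0,0,0],
    [0,0,0],
    [0,0,0],
  ],
  travel=[
    [0,0,0],
    [0,0,0],
    [0,0,0],
    [0,0,0],
    [0,0,0],
    [0,0,0],
    [0,0,0],
  ],
  claw=[1,1,1,1,1,1,1],
  newtons=30,
)

```text
time: 18.3
tcp_pos: [0.6172, -0.2549, 0.1154]
eef_rot: [0.001, 0.473, 0.881, -0.0]
contact_force: [-4.9, -3.1, 8.5]
gripper_width: 0.0135
gripper_force: 31.9
```

Run:
```python
from h import *
s=st(); print(s['torque'].round(3))
im,p=snap('wrist','w4.png'); np.save('p4.npy',p)
print(np.array(proj(p,(.5835+.0047,-.0712-.0458,.141)))*1.5625)
# auto bubble: green/white
def f(): pass
hsv=cv2.cvtColor(im,cv2.COLOR_BGR2HSV); g=cv2.inRange(hsv,(50,150,60),(70,255,255)); ys,xs=np.where(g>0); print(len(xs),xs.min(),xs.max(),ys.min(),ys.max())
cv2.imwrite('pics/w4b.png',cv2.resize(im,(800,600),interpolation=cv2.INTER_CUBIC))
```

```text
t 18.3 tcp [ 0.6172 -0.2549  0.1154] psi 123.6 z [ 0.0016 -0.0014 -1.    ] F [-4.93 -3.15  8.53] w 0.0135 gf 31.9 q6 -1.023
[-0.348  0.618  0.03 ]
[ 636.20309772 -112.05633152]Traceback (most recent call last):
  File "<stdin>", line 7, in <module>
    return umr_minimum(a, axis, None, out, keepdims, initial, where)
ValueError: zero-size array to reduction operation minimum which has no identity
```

Emit:
step_arm(
  twist=[
    [0,0,0],
    [0,0,0],
    [0,0,0.048],
    [0,0,0.048],
    [0,0,0.048],
    [0,0,0.048],
    [0,0,0],
  ],
  travel=[
    [0,-0.0075,-0.0075],
    [0,0,0],
    [0,0,-0.002],
    [0,0,-0.002],
    [0,0,-0.002],
    [0,0,-0.002],
    [0,0,0],
  ],
  claw=[1,1,1,1,1,1,1],
)

```text
time: 19.23
tcp_pos: [0.6169, -0.2545, 0.1174]
eef_rot: [0.001, 0.714, 0.7, 0.001]
contact_force: [9.3, 3.9, -8.2]
gripper_width: 0.0132
gripper_force: 31.4
```

Run:
```python
from h import *
s=st(); print(s['torque'].round(3))
```

```text
t 19.23 tcp [ 0.6169 -0.2545  0.1174] psi 88.89 z [ 0.0026  0.     -1.    ] F [ 9.34  3.92 -8.21] w 0.0132 gf 31.4 q6 -0.419
[ 0.623 -1.376 -0.063]
```

Emit:
step_arm(
  twist=[
    [0,0,0],
    [0,0,0.048],
    [0,0,0.048],
    [0,0,0.048],
    [0,0,0.048],
    [0,0,0],
  ],
  travel=[
    [0.002,0.005,0.004],
    [0,0,-0.002],
    [0,0,-0.002],
    [0,0,-0.002],
    [0,0,-0.002],
    [0,0,0],
  ],
  claw=[1,1,1,1,1,1],
)

```text
time: 19.98
tcp_pos: [0.6173, -0.254, 0.119]
eef_rot: [0.0, 0.89, 0.457, 0.001]
contact_force: [1.9, 6.9, 6.9]
gripper_width: 0.0136
gripper_force: 33.5
```

Run:
```python
from h import *
s=st(); print(s['torque'].round(3))
```

```text
t 19.98 tcp [ 0.6173 -0.254   0.119 ] psi 54.34 z [ 1.8e-03  1.0e-04 -1.0e+00] F [1.93 6.93 6.91] w 0.0136 gf 33.5 q6 0.185
[ 0.949  0.206 -0.084]
```

Emit:
step_arm(
  twist=[
    [0,0,0],
    [0,0,0.045],
    [0,0,0.045],
    [0,0,0.045],
    [0,0,0.045],
    [0,0,0],
  ],
  travel=[
    [0.003,-0.001,-0.002],
    [0,0,-0.002],
    [0,0,-0.002],
    [0,0,-0.002],
    [0,0,-0.002],
    [0,0,0],
  ],
  claw=[1,1,1,1,1,1],
)

```text
time: 20.72
tcp_pos: [0.6176, -0.2538, 0.1206]
eef_rot: [0.0, 0.982, 0.19, 0.001]
contact_force: [2.9, 4.3, 5.7]
gripper_width: 0.0133
gripper_force: 33.3
```

Emit:
step_arm(
  twist=[
    [0,0,0],
    [0,0,0.045],
    [0,0,0.045],
    [0,0,0.045],
    [0,0,0.045],
    [0,0,0],
  ],
  travel=[
    [0,0,0],
    [0,0,-0.002],
    [0,0,-0.002],
    [0,0,-0.002],
    [0,0,-0.002],
    [0,0,0],
  ],
  claw=[1,1,1,1,1,1],
)

```text
time: 21.48
tcp_pos: [0.6175, -0.2536, 0.1222]
eef_rot: [-0.0, 0.996, -0.091, 0.001]
contact_force: [2.9, 5.5, 5.7]
gripper_width: 0.0133
gripper_force: 33.3
```

Run:
```python
from h import *
s=st(); print(s['torque'].round(3))
```

```text
t 21.48 tcp [ 0.6175 -0.2536  0.1222] psi -10.44 z [ 1.7e-03 -1.0e-04 -1.0e+00] F [2.87 5.54 5.7 ] w 0.0133 gf 33.3 q6 1.317
[ 0.903 -0.193 -0.091]
```

Emit:
step_arm(
  twist=[
    [0,0,0],
    [0,0,0],
    [0,0,0],
    [0,0,0],
    [0,0,0],
    [0,0,0],
    [0,0,0],
    [0,0,0],
  ],
  travel=[
    [0,0,0],
    [0,0,0],
    [0,0,0],
    [0,0,0],
    [0,0,-0.185],
    [0,0,-0.185],
    [0,0,-0.185],
    [0,0,-0.185],
  ],
  claw=[0.3,0,-0.2,-0.2,-0.2,-0.2,-0.2,-0.2],
)

```text
time: 22.48
tcp_pos: [0.6165, -0.2539, 0.2704]
eef_rot: [0.0, 0.996, -0.09, -0.0]
contact_force: [0.4, 0.3, 0.2]
gripper_width: 0.0518
gripper_force: 0.0
```

Emit:
step_arm(
  twist=[
    [0,0,0],
    [0,0,0],
    [0,0,0],
    [0,0,0],
    [0,0,0],
    [0,0,0],
    [0,0,0],
    [0,0,0],
  ],
  travel=[
    [-0.083,-0.22,0],
    [-0.083,-0.22,0],
    [-0.083,-0.22,0],
    [-0.083,-0.22,0],
    [0,0,0.17],
    [0,0,0.17],
    [0,0,0],
    [0,0,0],
  ],
  claw=[1,1,1,1,1,1,1,1],
)

```text
time: 23.48
tcp_pos: [0.5835, -0.0691, 0.2023]
eef_rot: [0.0, 0.996, -0.09, 0.0]
contact_force: [-0.7, 0.3, -0.0]
gripper_width: 0.0002
gripper_force: 0.0
```

Run:
```python
from h import *
s=st()
im,p=snap('wrist','w5.png'); np.save('p5.npy',p)
print('vial proj',proj(p,(.588,-.116,.143)),'pad',proj(p,(.5836,-.0665,.145)))
u,v=proj(p,(.586,-.085,.143)); u=int(np.clip(u,75,512-75)); v=int(np.clip(v,60,384-60)); print('origin',u-75,v-60)
cv2.imwrite('pics/w5b.png',cv2.resize(im[v-60:v+60,u-75:u+75],None,fx=5,fy=5,interpolation=cv2.INTER_CUBIC))
```

```text
t 23.48 tcp [ 0.5835 -0.0691  0.2023] psi -10.32 z [ 9.e-04 -1.e-04 -1.e+00] F [-0.7   0.32 -0.04] w 0.0002 gf 0.0 q6 1.581
vial proj (np.float64(316.82437615950255), np.float64(187.15467515761347)) pad (np.float64(254.00752951166567), np.float64(204.34500206315687))
origin 202 136
```

View pics/w5b.png

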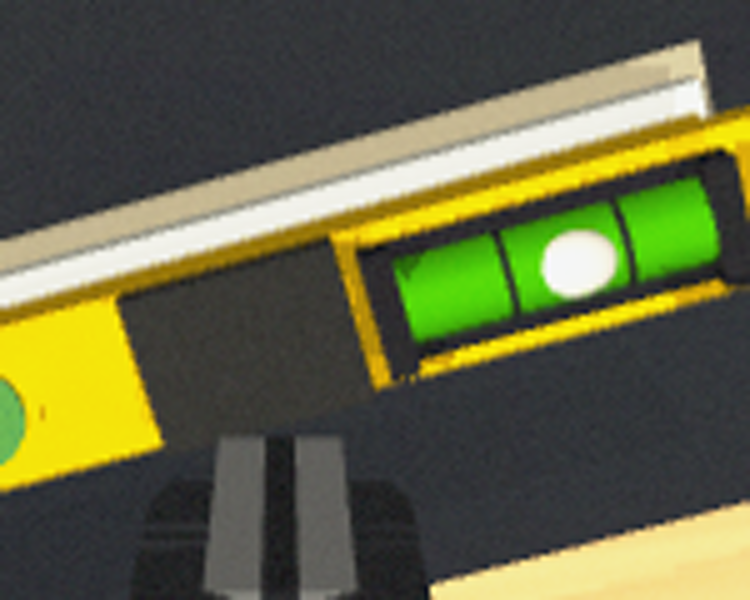

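The crop shows the rings at (508,275) and (626,243), so the middle is (567,259). The bubble at (579,263) is about 1.5–1.8 mm towards the foot. The pad is at (247,342). I'll push to see where the bubble rests under load.

Emit:
step_arm(
  twist=[
    [0,0,0],
    [0,0,0],
    [0,0,0],
    [0,0,0],
    [0,0,0],
  ],
  travel=[
    [-0.003,-0.017,0],
    [0,0,0.15],
    [0,0,0.08],
    [0,0,0.02],
    [0,0,0],
  ],
  claw=[1,1,1,1,1],
)

```text
time: 24.15
tcp_pos: [0.5832, -0.0655, 0.1515]
eef_rot: [0.0, 0.996, -0.09, 0.0]
contact_force: [0.7, -0.8, 0.7]
gripper_width: 0.0002
gripper_force: 0.0
```

Emit:
step_arm(
  twist=[
    [0,0,0],
    [0,0,0],
    [0,0,0],
  ],
  travel=[
    [0,0,0.01],
    [0,0,0.005],
    [0,0,0],
  ],
  claw=[1,1,1],
)

```text
time: 24.52
tcp_pos: [0.583, -0.0654, 0.1484]
eef_rot: [0.0, 0.996, -0.09, 0.0]
contact_force: [-0.5, 0.2, 0.7]
gripper_width: 0.0003
gripper_force: 0.0
```

Emit:
step_arm(
  twist=[
    [0,0,0],
    [0,0,0],
  ],
  travel=[
    [0,0,0.005],
    [0,0,0],
  ],
  claw=[1,1],
)

```text
time: 24.78
tcp_pos: [0.5829, -0.0654, 0.1472]
eef_rot: [-0.0, 0.996, -0.09, -0.0]
contact_force: [0.3, -0.6, -0.0]
gripper_width: 0.0001
gripper_force: 0.0
```

Emit:
step_arm(
  twist=[
    [0,0,0],
    [0,0,0],
  ],
  travel=[
    [0,0,0.005],
    [0,0,0],
  ],
  claw=[1,1],
)

```text
time: 25.02
tcp_pos: [0.5828, -0.0654, 0.1461]
eef_rot: [0.0, 0.996, -0.09, -0.0]
contact_force: [0.5, 0.0, 0.2]
gripper_width: -0.0002
gripper_force: 0.0
```

Emit:
step_arm(
  twist=[
    [0,0,0],
    [0,0,0],
  ],
  travel=[
    [0,0,0.005],
    [0,0,0],
  ],
  claw=[1,1],
)

```text
time: 25.28
tcp_pos: [0.583, -0.0655, 0.1454]
eef_rot: [0.0, 0.996, -0.09, 0.0]
contact_force: [-0.8, -0.5, 3.7]
gripper_width: 0.0
gripper_force: 2.2
```

Emit:
step_arm(
  twist=[
    [0,0,0],
    [0,0,0],
    [0,0,0],
    [0,0,0],
    [0,0,0],
    [0,0,0],
    [0,0,0],
    [0,0,0],
    [0,0,0],
    [0,0,0],
    [0,0,0],
    [0,0,0],
  ],
  travel=[
    [0,0,0.004],
    [0,0,0],
    [0,0,0],
    [0,0,0],
    [0,0,0],
    [0,0,0],
    [0,0,0],
    [0,0,0],
    [0,0,0],
    [0,0,0],
    [0,0,0],
    [0,0,0],
  ],
  claw=[1,1,1,1,1,1,1,1,1,1,1,1],
)

```text
time: 26.78
tcp_pos: [0.5831, -0.0654, 0.1454]
eef_rot: [0.0, 0.996, -0.09, 0.0]
contact_force: [-4.8, 0.6, 17.8]
gripper_width: 0.0003
gripper_force: 8.6
```

```bash
cat >> h.py <<'E'
def bub(im,dbg=False):
    "px along vial in long-axis frame: green extent, ring positions (dark), bubble centre"
    hsv=cv2.cvtColor(im,cv2.COLOR_BGR2HSV); g=cv2.inRange(hsv,(50,150,60),(72,255,255))
    n,l,s,c=cv2.connectedComponentsWithStats(cv2.morphologyEx(g,cv2.MORPH_CLOSE,np.ones((13,13),np.uint8)))
    i=1+np.argmax(s[1:,4]); hull=cv2.convexHull(np.argwhere(l==i)[:,::-1].astype(np.int32)); (cx,cy),(w,h),a=cv2.minAreaRect(hull)
    m=cv2.fillPoly(np.zeros(g.shape,np.uint8),[hull],1)
    wb=(m>0)&(hsv[...,1]<90)&(hsv[...,2]>140); b=np.argwhere(wb)[:,::-1].mean(0)
    th=np.radians(a if w>h else a+90); d=np.array([np.cos(th),np.sin(th)]); d*=np.sign(d[0])
    dk=(m>0)&(hsv[...,2]<90); P=np.argwhere(dk)[:,::-1]; t=(P-[cx,cy])@d; L=max(w,h)
    t=t[abs(t)<.36*L]; r=[t[t<0].mean(),t[t>0].mean()] if (t<0).any() and (t>0).any() else None
    print('centre',(cx,cy),'len',L,'wid',min(w,h),'bubble t',(b-[cx,cy])@d,'npx',wb.sum(),'rings',r)
E
python3 - <<'E'
from h import *
bub(cv2.imread('pics/w5.png'))
s=st()
im,p=snap('wrist','w6.png'); np.save('p6.npy',p); bub(im)
u,v=proj(p,(.588,-.1,.143)); u=int(np.clip(u,75,512-75)); v=int(np.clip(v,60,384-60)); print('origin',u-75,v-60)
cv2.imwrite('pics/w6b.png',cv2.resize(im[v-60:v+60,u-75:u+75],None,fx=5,fy=5,interpolation=cv2.INTER_CUBIC))
E
```

```text
centre (313.32073974609375, 187.62261962890625) len 64.28472900390625 wid 17.856870651245117 bubble t 3.7078686865522648 npx 157 rings [np.float64(-11.519548004321571), np.float64(12.895741332385878)]
t 26.77 tcp [ 0.5831 -0.0654  0.1454] psi -10.31 z [ 8.e-04 -1.e-04 -1.e+00] F [-4.83  0.61 17.78] w 0.0003 gf 8.6 q6 1.587
centre (339.9547424316406, 212.71788024902344) len 88.31137084960938 wid 23.655847549438477 bubble t 5.148940312612239 npx 288 rings [np.float64(-14.748444731286428), np.float64(17.561125563762445)]
origin 240 157
```

View pics/w6b.png

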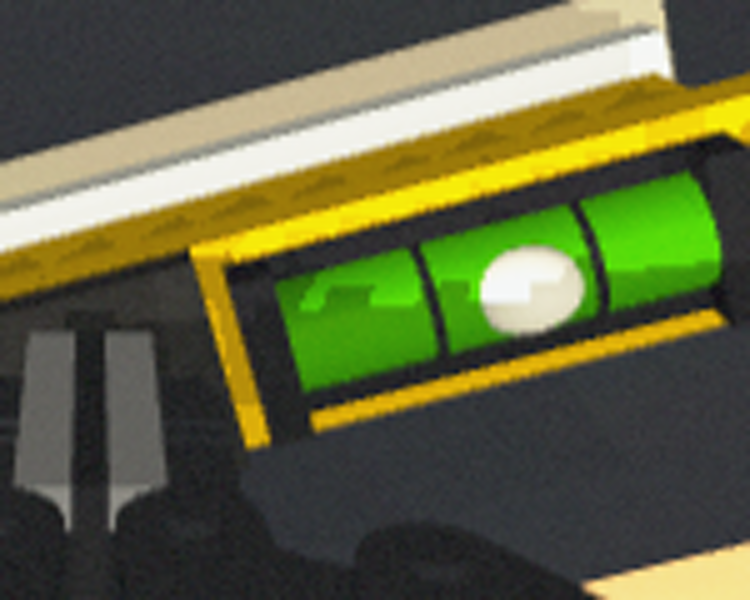

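The crop shows the rings near (432,300) and (592,258) and the bubble at (532,289). Bubble and ring centroids put it about 2 mm towards the foot, so I'll turn the knob back about 0.3 rad.

Emit:
step_arm(
  twist=[
    [0,0,0],
    [0,0,0],
    [0,0,0],
    [0,0,0],
    [0,0,0],
    [0,0,0],
    [0,0,0],
  ],
  travel=[
    [0,0,-0.1],
    [0,0,-0.2],
    [0,0,-0.2],
    [0.084,0.224,0],
    [0.084,0.224,0],
    [0.084,0.224,0],
    [0.084,0.224,0],
  ],
  claw=[1,1,0,-0.2,-0.2,-0.2,-0.2],
)

```text
time: 27.7
tcp_pos: [0.6171, -0.2553, 0.2443]
eef_rot: [-0.0, 0.996, -0.09, 0.0]
contact_force: [0.7, 1.2, 0.4]
gripper_width: 0.0511
gripper_force: 0.0
```

Emit:
step_arm(
  twist=[
    [0,0,0],
    [0,0,0],
    [0,0,0],
    [0,0,0],
    [0,0,0],
  ],
  travel=[
    [0,0,0],
    [0,0,0.2],
    [0,0,0.2],
    [0,0,0.2],
    [0,0,0],
  ],
  claw=[-0.2,-0.2,-0.2,-0.2,-0.2],
)

```text
time: 28.32
tcp_pos: [0.615, -0.2522, 0.1217]
eef_rot: [-0.001, 0.996, -0.09, -0.003]
contact_force: [-0.8, 0.1, 1.2]
gripper_width: 0.0512
gripper_force: 0.0
```

Run:
```python
from h import *
s=st()
```

```text
t 28.32 tcp [ 0.615  -0.2522  0.1217] psi -10.29 z [-0.0051  0.0025 -1.    ] F [-0.75  0.11  1.18] w 0.0512 gf 0.0 q6 1.315
```

Emit:
step_arm(
  twist=[
    [0,0,0],
    [0,0,0],
    [0,0,0],
    [0,0,0],
    [0,0,0],
    [0,0,0],
    [0,0,-0.048],
    [0,0,-0.048],
    [0,0,0],
    [0,0,0],
  ],
  travel=[
    [0,0,0],
    [0,0,0],
    [0,0,0],
    [0,0,0],
    [0,0,0],
    [0,0,0],
    [0,0,0.002],
    [0,0,0.002],
    [0,0,0],
    [0,0,0],
  ],
  claw=[1,1,1,1,1,1,1,1,1,1],
)

```text
time: 29.58
tcp_pos: [0.6181, -0.2537, 0.1257]
eef_rot: [0.0, 0.998, 0.061, 0.001]
contact_force: [0.4, 4.4, 7.1]
gripper_width: 0.013
gripper_force: 32.1
```

Run:
```python
from h import *
s=st(); print(s['torque'].round(3))
```

```text
t 29.57 tcp [ 0.6181 -0.2537  0.1257] psi 6.98 z [ 2.9e-03 -7.0e-04 -1.0e+00] F [0.43 4.37 7.09] w 0.013 gf 32.1 q6 1.013
[ 0.733 -0.18   0.128]
```

Emit:
step_arm(
  twist=[
    [0,0,0],
    [0,0,0],
    [0,0,0],
    [0,0,0],
    [0,0,0],
    [0,0,0],
    [0,0,0],
    [0,0,0],
  ],
  travel=[
    [0,0,0],
    [0,0,0],
    [0,0,0],
    [0,0,0],
    [0,0,-0.185],
    [0,0,-0.185],
    [0,0,-0.185],
    [0,0,0],
  ],
  claw=[0.3,0,-0.2,-0.2,-0.2,-0.2,-0.2,-0.2],
)

```text
time: 30.58
tcp_pos: [0.6184, -0.2545, 0.2378]
eef_rot: [0.001, 0.998, 0.061, 0.002]
contact_force: [0.2, -0.1, -0.0]
gripper_width: 0.0514
gripper_force: 0.0
```

Run:
```python
from h import *
s=st(); p=s['tcp_pos']
legs([(.5832,-.0655,p[2]),(.5832,-.0655,.150)])
```

```text
t 30.57 tcp [ 0.6184 -0.2545  0.2378] psi 6.97 z [ 0.0046 -0.0021 -1.    ] F [ 0.2  -0.09 -0.03] w 0.0514 gf 0.0 q6 1.013
move 4 x [-0.015  -0.2398 -0.0007]
move 2 x [-0.0009 -0.0006  0.2194]
```

Emit:
step_arm(
  twist=[
    [0,0,0],
    [0,0,0],
    [0,0,0],
    [0,0,0],
    [0,0,0],
    [0,0,0],
    [0,0,0],
    [0,0,0],
    [0,0,0],
  ],
  travel=[
    [-0.015,-0.24,0],
    [-0.015,-0.24,0],
    [-0.015,-0.24,0],
    [-0.015,-0.24,0],
    [0,0,0],
    [0,0,0.15],
    [0,0,0.15],
    [0,0,0.12],
    [0,0,0],
  ],
  claw=[1,1,1,1,1,1,1,1,1],
)

```text
time: 31.7
tcp_pos: [0.5804, -0.0651, 0.1485]
eef_rot: [-0.0, 0.998, 0.061, -0.002]
contact_force: [0.9, 0.1, -0.2]
gripper_width: -0.0002
gripper_force: 0.0
```

Emit:
step_arm(
  twist=[
    [0,0,0],
    [0,0,0],
    [0,0,0],
  ],
  travel=[
    [0,0,0],
    [0,0,0],
    [0,0,0],
  ],
  claw=[1,1,1],
)

```text
time: 32.08
tcp_pos: [0.5822, -0.0647, 0.1514]
eef_rot: [0.0, 0.998, 0.061, 0.001]
contact_force: [0.6, -0.9, 0.5]
gripper_width: -0.0
gripper_force: 0.0
```

Run:
```python
from h import *
s=st(); im,p=snap('wrist','w7.png'); bub(im)
```

```text
t 32.08 tcp [ 0.5822 -0.0647  0.1514] psi 6.97 z [ 1.2e-03 -2.0e-04 -1.0e+00] F [ 0.56 -0.88  0.48] w -0.0 gf 0.0 q6 1.287
centre (340.5, 230.0) len 81.0 wid 22.0 bubble t 2.3975409836065746 npx 244 rings [np.float64(-12.792682926829269), np.float64(14.867647058823529)]
```

Emit:
step_arm(
  twist=[
    [0,0,0],
    [0,0,0],
    [0,0,0],
  ],
  travel=[
    [0,0,0.018],
    [0,0,0.01],
    [0,0,0],
  ],
  claw=[1,1,1],
)

```text
time: 32.5
tcp_pos: [0.5817, -0.0646, 0.145]
eef_rot: [-0.0, 0.998, 0.061, -0.0]
contact_force: [-0.9, 0.5, 3.2]
gripper_width: -0.0003
gripper_force: 2.1
```

Emit:
step_arm(
  twist=[
    [0,0,0],
    [0,0,0],
    [0,0,0],
  ],
  travel=[
    [0,0,0.005],
    [0,0,0],
    [0,0,0],
  ],
  claw=[1,1,1],
)

```text
time: 32.88
tcp_pos: [0.5818, -0.0646, 0.1449]
eef_rot: [0.0, 0.998, 0.061, 0.0]
contact_force: [-5.3, 0.3, 19.3]
gripper_width: -0.0002
gripper_force: 9.7
```

Emit:
step_arm(
  twist=[
    [0,0,0],
    [0,0,0],
    [0,0,0],
    [0,0,0],
    [0,0,0],
    [0,0,0],
    [0,0,0],
    [0,0,0],
    [0,0,0],
    [0,0,0],
    [0,0,0],
    [0,0,0],
  ],
  travel=[
    [0,0,-0.0028],
    [0,0,0],
    [0,0,0],
    [0,0,0],
    [0,0,0],
    [0,0,0],
    [0,0,0],
    [0,0,0],
    [0,0,0],
    [0,0,0],
    [0,0,0],
    [0,0,0],
  ],
  claw=[1,1,1,1,1,1,1,1,1,1,1,1],
)

```text
time: 34.38
tcp_pos: [0.5818, -0.0646, 0.145]
eef_rot: [0.0, 0.998, 0.061, 0.0]
contact_force: [-2.9, 1.1, 10.2]
gripper_width: -0.0001
gripper_force: 5.3
```

Run:
```python
from h import *
s=st(); im,p=snap('wrist','w8.png'); bub(im)
v,u=210,340
cv2.imwrite('pics/w8b.png',cv2.resize(im[v-60:v+60,u-75:u+75],None,fx=5,fy=5,interpolation=cv2.INTER_CUBIC))
s=st()
```

```text
t 34.38 tcp [ 0.5818 -0.0646  0.145 ] psi 6.97 z [ 3.e-04 -0.e+00 -1.e+00] F [-2.85  1.13 10.22] w -0.0001 gf 5.3 q6 1.287
centre (344.97808837890625, 234.31631469726562) len 84.12165069580078 wid 22.730175018310547 bubble t 1.8345147045731485 npx 262 rings [np.float64(-13.872475358180603), np.float64(15.973125077659857)]
t 34.42 tcp [ 0.5818 -0.0646  0.145 ] psi 6.97 z [ 3.e-04 -0.e+00 -1.e+00] F [-2.46  0.73 10.61] w 0.0003 gf 5.3 q6 1.287
```

View pics/w8b.png

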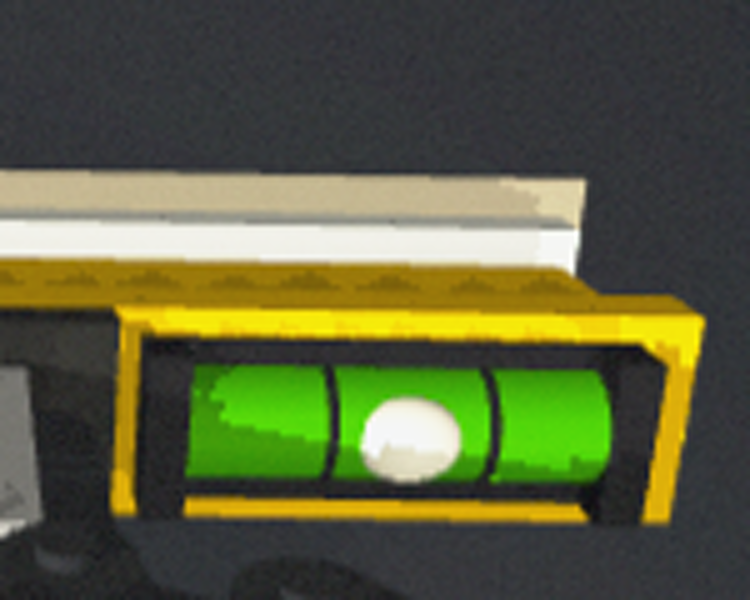

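The crop shows the rings at about (332,423) and (492,425) and the bubble at (411,440), which is midway to within 0.5 mm. The push is steady at about 10.4 N, so I'm handing in.

```bash
python3 -c "
from plant import manip
print(manip.finish_job())"
```

```text
the job is handed in; nothing more can be done
None
```

The level stands upright on the felt strip with the bubble midway between its lines (within about 0.5 mm), and I handed the job in at about 34 s with the arm still pushing down at about 10 N.

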